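Dry-fit a comb-jointed rail on the leaning assembly jig

ROBOT

A 6-joint arm with a two-finger parallel gripper is mounted at the origin on the work surface. World frame = base frame: x ahead of the robot, y to its left, z up, the work surface at z = 0. Lengths are in m, angles in rad, forces in N, time in s.
With the tool pointing down it reaches from about 0.3 to 0.875 m from the base axis. Payload 6.4 kg.
Tool frame: the origin (TCP) lies midway between the tips of the shut fingers; the grasp point (between the pads) lies 19 mm behind it; x points along the fingers, y is the direction in which the jaws open and shut, and the axes are right-handed (so a half turn about x gives the same grasp; the last joint's range is limited). The gripper opens to 85 mm and grips with 20 to 120 N. Pads are 22 mm wide; open, the fingers measure 114 mm over their backs; the gripper's body (76 mm by 85 mm) begins 54 mm behind the grasp point. The pads swing forward as they close: fully open they stand 13 mm farther back than shut.
Start: joints at [-1.343, 0.181, 1.607, -0, 1.354, -0.206], TCP at [0.242, -0.522, 0.231] pointing down, gripper open.
Joint ranges: [-2.99, 2.99], [-0.89, 2.07], [0.3, 2.58], [-1.14, 4.28], [0, 2.63], [-3.12, 3.12]. Speed limits (rad/s): [2.57, 2.57, 3.01, 3.14, 3.14, 3.14].

INTERFACE

Orientations are given as a unit quaternion [w, x, y, z].
In Python, from bench import ctrl gives the robot as it stands.
- The arm moves only by the tool step_arm, never from a script. Its argument "motion" is a list of rows, each a list of 7 numbers: the shift along the tool's x, y, z in mm, then the turn, a rotation vector about the tool's x, y, z in degrees, then the closure in counts, from 0 (fully open) to 255 (shut). In form: [[tx, ty, tz, rx, ry, rz, hand], ...]. A call has 1 to 10 rows; each row is the pose to reach, as a shift and turn from the pose commanded when the call began, along the tool's axes at that moment; what a row does not reach only later rows make up. A row lasts 1/8 s, in which the tool goes at most 62.5 mm and 10.7 degrees, less where a joint would pass 70% of its speed; a pose out of reach is approached as far as the arm can. A call with a gripper value outside its range is refused whole. The fingers move at their own pace and stop on an object; the grip force is fixed at half the most. Time passes only in rows, so rows that repeat a pose let the fingers close. It gives the time, the measured TCP pose, the force and the opening at its end, in the units of the state.
- ctrl.get_obs(): the state, without advancing time (a new reading comes with each control period).
- ctrl.camera(name): name is "side" or "top" or "wrist"; returns (picture, depth): 400x640x3 uint8, red, green, blue; 400x640 float32, m along the optical axis (not along the pixel's ray), 0 where there is no reading.
- ctrl.camera_info(name): a dict with "fx", "fy", "cx", "cy" (pixels), "dist_coeffs" ([k1, k2, p1, p2, k3] as OpenCV has them; the pictures are not rectified), "T" (4x4, takes a point from camera to world coordinates); the wrist camera has in their place "hand_eye" (4x4, takes a point from camera to tool coordinates, whose origin is the TCP and whose axes are the tool frame's). Camera axes: x right, y down, z forward; pixel columns grow to the right and rows downward; lengths in m; the calibration is good to about 2 mm. A picture is of the moment at which its call begins: read the wrist's pose just before it. camera_info takes no time and is no camera call.
- ctrl.hand_in(): hands the job in, once; it reports no verdict.
The state is a dict: "time_s": time; "q": joint angles; "dq": joint speeds; "joint_efforts": joint torques, N m; "eef_pos": TCP position; "eef_rot": TCP orientation; "wrist_force": force on the tool from outside, world axes, zero at the start; "torque": the same for the moment, N m; "opening": opening from 0.0 (shut) to 1.0 (fully open).
Only numpy, scipy, OpenCV 4.12 (cv2) and the standard library are available. Lean on these libraries where they do the work, as an engineer would, in place of code of your own. Each camera call takes 0.05 s, during which the arm holds its last target. There are 200 camera calls.

TASK

Clear the offcut block from the jig's rest into the open black bin, then take the rail whose comb matches (three thin fins) and slide its fins down between the four fins of the leaning stile until it is fully home on the stile's shoulder, with its other end flat on the rest and the step behind its fins close to the stile (a gap of about 5 mm). Ease it in without forcing it, let go, and leave the other rail, the glue bottle and the mallet where they are.

Things in the scene. Friction and masses are not known exactly. Their poses are not given: they have to be found in the camera images.
- stile: Fixed wooden post, 58 (x) by 46 mm (y), leaning 30 degrees towards the robot. Origin: centre of its flat shoulder between the fin roots, 125 mm above the bench. z: up the post, the way the rail slides down; x: across the fins, uphill; y: level, along the fitted rail. Four fins rise 44 mm from the shoulder, each 7 mm thick, 46 mm long (y), at x = -25.5, -8.5, 8.5, 25.5 mm.
- comb_tips (a point): Centre of the stile's fin tips, 44 mm up the stile's z from its shoulder, same axes. The gaps between the fins are 10 mm; over its last 10 mm each fin tapers to a tip 1.4 mm thick, which guides the rail in. Nothing stands above it.
- rest_top (a point): Centre of the top of the rest, a leaning plywood post fixed on the same jig, same axes as the stile. Its flat top (64 mm in x, 38 mm in y) is level with the stile's shoulder, 136 mm from it along -y; a lip 10 mm high stands on its low edge, inner face at x = -32 mm. Between rest and stile it is open down to the base board.
- jig: Fixed plywood base board of stile and rest on the bench, 18 mm thick, 170 mm (x) by 200 mm (y), z up; its origin is at the bench, 10 mm from the board's centre towards the robot.
- rail_center (a point): Centre of the loose matching rail, a pale wooden bar 180 (y) x 58 (x) x 44 mm (z), about 0.28 kg, lying on the bench. Its +y end is a comb of three fins 7 mm thick, 46 mm long, full height, at x = -17, 0, 17 mm; the rest of it (y = -90 to 44 mm) is solid. Fitted, its axes are those of stile and this point is at x 0, y -72, z 22 mm there; fins have 1.5 mm play each side.
- offcut_center (a point): Centre of the loose offcut, a plain darker wooden block 45 (x) by 90 (y) by 45 mm (z), about 0.12 kg, lying on the sloping top of the rest against its lip, its axes along those of the stile.
- rail_comb (a point): Centre of the matching rail's comb: 67 mm along +y from rail_center, same axes. Well fitted, it is at about x = 0, y = -5, z = 22 mm in the stile's frame. At y = 0 the rail's shoulder touches the stile's side, so with y above 0 the solid part would land on the fin tips; at y = -12 mm the gap is too wide.
- odd_rail_center (a point): Centre of the other rail, of the same outer size (180 x 58 x 44 mm), whose comb has only two thick fins (17 mm) and does not fit. Bystander, loose, on the bench.
- bin: Fixed open black plastic bin on the bench, 150 mm (x) by 170 mm (y), 70 mm high, walls and floor 5 mm. Origin: centre of its underside, z up.
- glue: Standing yellow glue bottle, 60 mm in diameter and 180 mm high. Bystander, loose. Origin: centre of its base.
- mallet: Mallet about 260 mm long lying on the bench, handle to its -x. Bystander, loose. Origin: underside, at about the middle of its length.

How it is judged:
On the way:
1. the offcut lies in the bin (x of offcut_center in the frame of bin between -0.07 and 0.07 m and y of offcut_center in the frame of bin between -0.08 and 0.08 m and height (world z) of offcut_center below 0.07 m and contact force between the fingers and offcut below 0.1 N), for 0.2 s.
At the end, for the whole second after the job is handed in: The offcut is at rest in the bin; the matching rail is at rest, released, fins down between the stile's: within 4 mm across the fins, underside within 3 mm of the shoulder, end shoulder within 12 mm of the stile, in line within 0.07 rad (tilt) and 0.1 rad (along) (x of offcut_center in the frame of bin between -0.07 and 0.07 m and y of offcut_center in the frame of bin between -0.08 and 0.08 m and height (world z) of offcut_center below 0.07 m and x of rail_comb in the frame of stile between -0.004 and 0.004 m and y of rail_comb in the frame of stile between -0.012 and 0.003 m and z of rail_comb in the frame of stile between 0.019 and 0.025 m and angle between the z axis of rail_comb and the z axis of stile, either way round below 0.07 rad and angle between the y axis of rail_comb and the y axis of stile, either way round below 0.1 rad and linear speed of each of rail, offcut below 0.02 m/s); the robot touches nothing.
It fails at once if the odd rail is moved more than 25 mm (distance of odd_rail_center from where it was at the start of the episode above 0.025 m).
It fails at once if the glue bottle is moved more than 25 mm or tipped (distance of glue from where it was at the start of the episode above 0.025 m or angle between glue's own z axis and vertical above 0.3 rad).
It fails at once if the mallet is moved more than 25 mm (distance of mallet from where it was at the start of the episode above 0.025 m).
It fails at once if the rail is forced or dropped hard (over 80 N) against the jig (contact force between rail and jig above 80 N).
It also fails if it takes over 51 s, if anything falls off the work surface, if the arm or the gripper's body presses on something with over 40 N, if the wrist force passes 120 N, or if a joint passes its speed limit or range.

## Working session

There is one attempt and no reset: what is moved stays moved. The work goes in short steps, Python scripts to look and compute and a tool call to move; the robot and the scene stay as the last step left them, time stands still between calls to the robot, and variables do not carry over. Pictures are saved under pics/ and viewed, about 8 in all and at most 12, crops included, and the job is handed in when it is done.

Besides the shell and the picture viewer there is one more tool, called after "Call:" as a command line: name --pt "numbers of a row" for each row, then --argument value for the rest. step_arm: Moves the arm, as the interface text tells. Its arguments: {"type":"object","properties":{"motion":{"type":"array","items":{"type":"array","items":{"type":"number"}}}},"required":["motion"]}

```bash
mkdir -p pics; ls; python3 - <<'E'
from bench import ctrl
import cv2,numpy as np
print(ctrl.get_obs())
for n in("top","side"):
    im,d=ctrl.camera(n); np.savez(f"pics/{n}0.npz",im=im,d=d); cv2.imwrite(f"pics/{n}0.png",im[:,:,::-1])
    print(n,ctrl.camera_info(n), (d>0).mean())
print(ctrl.camera_info("wrist"))
E
```

```text
pics
{'time_s': 0.0, 'q': array([-1.34330522e+00,  1.81559322e-01,  1.60802382e+00,  9.14312225e-06,
        1.35380881e+00, -2.06316672e-01]), 'dq': array([ 0.00072103,  0.00018775,  0.00063929,  0.0006179 , -0.00055903,
        0.00024844]), 'joint_efforts': array([ 1.29838886e-04, -4.44883955e+01, -3.51337159e+01, -2.55008408e-04,
        9.14397970e-03,  2.33915705e-05]), 'eef_pos': array([ 0.24156895, -0.52117266,  0.23036624]), 'eef_rot': array([-0.15153751, -0.69053445, -0.1528098 ,  0.69054161]), 'wrist_force': array([-0.50053553, -0.74373237,  0.36096749]), 'torque': array([-0.02601567,  0.04461281,  0.00629721]), 'opening': 0.999269290195596}
top {'fx': 378.3000021210842, 'fy': 378.3000021210842, 'cx': 310.95420945145776, 'cy': 193.7494976971455, 'dist_coeffs': array([-0.01483031,  0.        ,  0.        ,  0.        ,  0.        ]), 'T': array([[ 0.00525382, -0.98960273,  0.1437318 ,  0.43671923],
       [-0.99998139, -0.00564513, -0.00231479, -0.02209555],
       [ 0.00310211, -0.14371697, -0.98961397,  1.19805684],
       [ 0.        ,  0.        ,  0.        ,  1.      
[... 320 characters left out ...]
.81983259, -0.80116023],
       [-0.00774881, -0.8357562 , -0.54904602,  0.64924522],
       [ 0.        ,  0.        ,  0.        ,  1.        ]])} 0.9960390625
{'fx': 302.7144918366755, 'fy': 302.7144918366755, 'cx': 316.3084878338472, 'cy': 198.4661040472073, 'dist_coeffs': array([-0.0011443,  0.       ,  0.       ,  0.       ,  0.       ]), 'hand_eye': array([[-5.32096839e-04, -2.62263534e-01,  9.64996143e-01,
        -1.41800376e-01],
       [ 9.99999647e-01, -7.66952131e-04,  3.42957925e-04,
        -6.92995314e-04],
       [ 6.50160491e-04,  9.64995985e-01,  2.62263849e-01,
        -6.61622766e-02],
       [ 0.00000000e+00,  0.00000000e+00,  0.00000000e+00,
         1.00000000e+00]])}
```

View pics/top0.png

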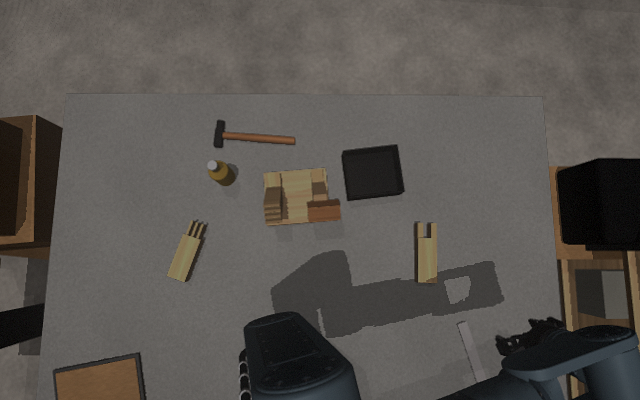

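View pics/side0.png

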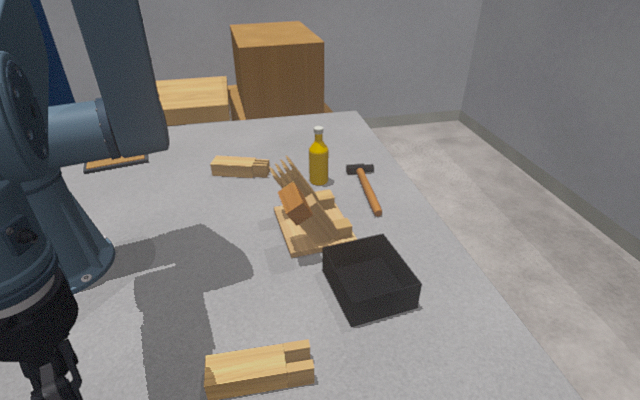

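The matching three-fin rail is at top px (187,250), with its fins at (197,225). The odd rail is at (426,252). The stile's fins are at (272,200), with the offcut on the rest at (323,210). The bin is at (373,172), the glue at (220,172) and the mallet at (255,135).

```bash
cat > h.py <<'E'
import numpy as np,cv2
from bench import ctrl
from scipy.spatial.transform import Rotation as R
def q2R(q): return R.from_quat([q[1],q[2],q[3],q[0]]).as_matrix()
def info(n,o=None):
    c=ctrl.camera_info(n); K=np.array([[c['fx'],0,c['cx']],[0,c['fy'],c['cy']],[0,0,1]])
    if n=="wrist":
        T=np.eye(4);T[:3,:3]=q2R(o['eef_rot']);T[:3,3]=o['eef_pos'];T=T@c['hand_eye']
    else: T=c['T']
    return K,c['dist_coeffs'],T
def cloud(n,d,o=None):
    K,D,T=info(n,o); v,u=np.mgrid[0:400,0:640]
    p=cv2.undistortPoints(np.stack([u,v],-1).reshape(-1,1,2).astype(float),K,D).reshape(400,640,2)
    P=np.concatenate([p,np.ones((400,640,1))],-1)*d[...,None]
    return P@T[:3,:3].T+T[:3,3]
def rect(P):
    (c,s,a)=cv2.minAreaRect((P[:,:2]*1000).astype(np.float32)); return np.round(c,1),np.round(s,1),round(a,1)
def Rs(yaw): # stile frame in world
    return (R.from_euler('z',yaw,degrees=True)*R.from_euler('y',-30,degrees=True)).as_matrix()
E
python3 - <<'E'
from h import *
a=np.load('pics/top0.npz');P=cloud('top',a['d']);im=a['im'].astype(int)
def reg(u0,u1,v0,v1):
    return P[v0:v1,u0:u1].reshape(-1,3),im[v0:v1,u0:u1].reshape(-1,3)
p,c=reg(160,215,212,290); m=(p[:,2]>.03)&(p[:,2]<.06);print('rail',rect(p[m]),m.sum(),np.median(p[m][:,2]), 'bench',np.median(p[p[:,2]<.02][:,2]))
s=p[m]; 
p,c=reg(405,450,212,290); m=(p[:,2]>.03)&(p[:,2]<.06);print('odd',rect(p[m]))
p,c=reg(335,410,140,205); m=(p[:,2]>.055)&(p[:,2]<.09)&(c.max(1)<60);print('binrim',rect(p[m]),np.median(p[m][:,2]))
p,c=reg(205,238,155,190); m=p[:,2]>.02;print('glue',rect(p[m]),p[m][:,2].max())
p,c=reg(255,345,160,232)
m=(p[:,2]>.012)&(p[:,2]<.025);print('jig board',rect(p[m]),m.sum())
m=(c[:,0]>c[:,2]*2.2)&(p[:,2]>.1);print('offcut',rect(p[m]),m.sum(),p[m].mean(0),p[m].min(0),p[m].max(0))
s=p[m];u,S,vt=np.linalg.svd(s-s.mean(0),full_matrices=False);print(S/np.sqrt(len(s)),vt)
p,c=reg(258,290,160,232); m=p[:,2]>.12;print('fins',p[m].min(0),p[m].max(0),rect(p[m]))
np.set_printoptions(precision=0,suppress=True,linewidth=250)
print(P[165:232:3,262:345:4,2]*1000)
E
python3 -c "
import cv2;i=cv2.imread('pics/top0.png');cv2.imwrite('pics/c1.png',cv2.resize(i[155:290,160:350],None,fx=4,fy=4,interpolation=cv2.INTER_CUBIC))"
```

```text
rail (array([431. , 350.8]), array([ 60. , 180.4]), 70.8) 1085 0.04320574929241228 bench -0.00047145589001929
odd (array([ 427.8, -376.2]), array([ 60.2, 178.9]), 88.9)
binrim (array([ 673.3, -213.2]), array([148.5, 170.8]), 7.1) 0.06753449738981943
glue (array([549.9, 130. ]), array([376.1,  57.3]), 46.0) 1.1980568380846333
jig board (array([606.3,  -4.7]), array([174.7, 262.2]), 7.6) 1674
offcut (array([504.8, -61.4]), array([132.1,  85.2]), 2.8) 265 [ 0.53290748 -0.05911053  0.16212786] [ 0.43671923 -0.10283584  0.1396565 ] [ 0.5726434  -0.01661423  1.19805684]
[0.06439249 0.0254165  0.01257099] [[ 0.07933358 -0.04700076 -0.99573948]
 [ 0.08530517 -0.99490358  0.05375782]
 [-0.99319143 -0.08920653 -0.07491985]]
fins [ 0.43671923 -0.02209555  0.12014849] [0.58911453 0.1101141  1.19805684] (array([501.6,  57.8]), array([192.9,  72.1]), 30.4)
[[  -0.   -2.   -3.   -1.   -4.    1.   -4.   -1.   -2.   -4.    1.    0.   -2.    2.   -0.   -3.   -0.   -5.   -7.    2.   13.]
 [  -1.   -8.   -1.   -1.    0.   -3.    2.   -0.   -3.    0.   -4.   -1.   -0.   18.   14.   16.   -2.   -0.   -6. 
[... 2022 characters left out ...]
 155.  156.  156.  155.  156.  155.  156.  156.    3.]
 [   2.  130.  135.  139.  138.   16.   11.   16.   21.   21.   17.   12.  153.  150.  148.  153.  149.  148.  148.  147.   -0.]
 [  -3.  151.  148.  146.  149.   17.   18.   15.   16.   15.   15.   20.    3.    1.   -1.   -3.   -0.    1.   -3.   -2.   -6.]
 [  -3.   -2.   17.   -2.    1.   -0.   -0.    4.   -1.    4.    3.   -1.   -4.    2.    1.    1.    4.    1.   -2.   -4.    2.]
 [  -3.    0.   -3.   -0.    1.   -0.    0.   -1.   -1.    0.   -0.    1.    1.   -6.   -0.   -6.   -1.    4.   -1.    1.   -3.]
 [  -1.   -1.   -1.   -3.   -3.   -3.    6.    1.    3.    0.   -3.    1.   -2.    4.    1.   -1.   -1.   -1.   -3.    2.   -2.]]
```

View pics/c1.png

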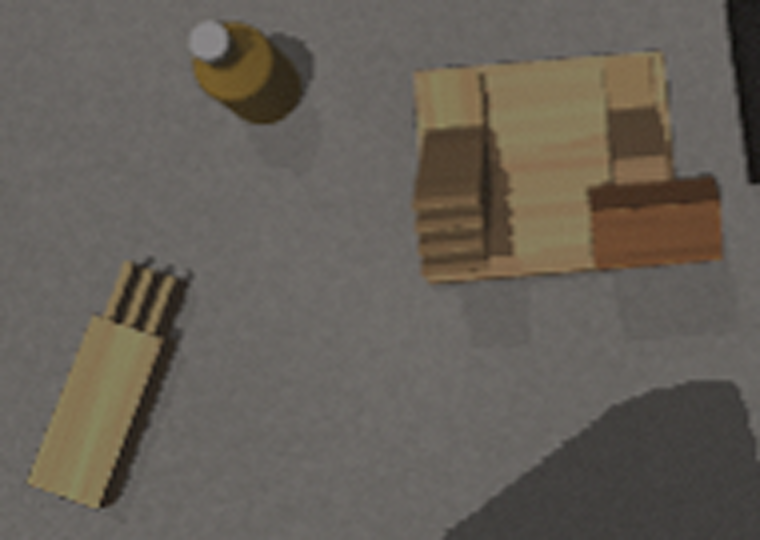

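The crop shows the three-fin rail, the four-fin stile and the offcut across the rest. The jig is yawed a few degrees. Next I'll fit the jig yaw and frame.

```bash
cat > fit1.py <<'E'
from h import *
np.set_printoptions(precision=4,suppress=True)
a=np.load('pics/top0.npz');P=cloud('top',a['d']);im=a['im'].astype(int)
sub=(slice(155,235),slice(255,348));p=P[sub].reshape(-1,3);c=im[sub].reshape(-1,3)
ok=(p[:,2]<.3);p=p[ok];c=c[ok]
m=(c[:,0]>c[:,2]*1.9)&(p[:,2]>.143)&(p[:,1]<-.015);s=p[m];print('offcut n',len(s),rect(s))
# board footprint + posts: everything above 10mm and below 60mm
b=p[(p[:,2]>.01)&(p[:,2]<.023)]; print('board',rect(b)); 
f=p[(p[:,2]>.125)&(p[:,1]>.0)]; print('fins',rect(f),f.min(0),f.max(0))
for n,pp in(('offcut',s),('fins',f)):
    yaw=rect(pp)[2]; 
# plane fit of the offcut top
u=s-np.median(s,0);
A=np.c_[s[:,:2],np.ones(len(s))]
w=np.ones(len(s),bool)
for _ in range(8):
    k=np.linalg.lstsq(A[w],s[w,2],rcond=None)[0];w=abs(s[:,2]-A@k)<.005
n=np.array([-k[0],-k[1],1]);n/=np.linalg.norm(n);print('normal',n,w.sum(),'yaw',np.degrees(np.arctan2(-n[1],-n[0])),'tilt',np.degrees(np.arccos(n[2])),rect(s[w]),s[w].mean(0))
E
python3 fit1.py
```

```text
offcut n 591 (array([541.1, -59.1]), array([54.1, 86.8]), 4.2)
board (array([614.1, -11.7]), array([184.7, 292.9]), 13.1)
fins (array([545.3,  85.1]), array([78.1, 46.3]), 5.3) [0.5062 0.0595 0.1253] [0.5825 0.1101 0.1786]
normal [-0.4894 -0.0445  0.8709] 478 yaw 5.197806144747354 tilt 29.43604679075544 (array([534.8, -59.6]), array([41. , 87.1]), 5.0) [ 0.5344 -0.0596  0.1593]
```

```bash
cat >> h.py <<'E'
def Rfit(yaw=5.,s=1): # tool axes for tool x=-zs, y=s*xs
    S=Rs(yaw); return np.c_[-S[:,2],s*S[:,0],-s*S[:,1]]
def Rdown(zyaw): # tool x down, tool z at given world yaw
    z=np.array([np.cos(np.radians(zyaw)),np.sin(np.radians(zyaw)),0]);x=np.array([0,0,-1.]);return np.c_[x,np.cross(z,x),z]
def go(p,Rt,o=None,p0=None,R0=None):
    if R0 is None:
        o=o or ctrl.get_obs(); p0=o['eef_pos'];R0=q2R(o['eef_rot'])
    print('shift mm',np.round(R0.T@(np.array(p)-p0)*1000,1),'turn',np.round(np.degrees(R.from_matrix(R0.T@Rt).as_rotvec()),1))
E
python3 - <<'E'
from h import *
S=Rs(5); c=np.array([.5348,-.0596,.159])-.0225*S[:,2]
g=c-.006*S[:,2]
print(c,S)
go(g+.09*S[:,2],Rfit())
go(g,Rfit(),p0=g+.09*S[:,2],R0=Rfit())
E
```

```text
[ 0.54600719 -0.0586195   0.13951443] [[ 8.62729916e-01 -8.71557427e-02 -4.98097349e-01]
 [ 7.54790873e-02  9.96194698e-01 -4.35778714e-02]
 [ 5.00000000e-01  3.46944695e-18  8.66025404e-01]]
shift mm [  18.8 -306.  -431.2] turn [-68.5  18.3  26.2]
shift mm [90. -0. -0.] turn [0. 0. 0.]
```

Call:
step_arm --pt "3 -31 -43 -6.8 1.8 2.6 0" --pt "6 -62 -86 -13.7 3.7 5.2 0" --pt "8 -93 -129 -20.5 5.5 7.9 0" --pt "10 -124 -172 -27.4 7.3 10.5 0" --pt "12 -155 -215 -34.2 9.2 13.1 0" --pt "14 -186 -258 -41.1 11 15.7 0" --pt "16 -216 -302 -48 12.8 18.3 0" --pt "18 -246 -345 -54.8 14.6 21 0" --pt "19 -276 -388 -61.6 16.5 23.6 0" --pt "19 -306 -431 -68.5 18.3 26.2 0"

```text
time_s: 1.35
eef_pos: [0.5045, -0.0612, 0.2121]
eef_rot: [0.629, 0.595, 0.38, -0.325]
wrist_force: [0.2, 0.1, 0.2]
opening: 0.998
```

```bash
python3 - <<'E'
from h import *
S=Rs(5); c=np.array([.5348,-.0596,.159])-.0225*S[:,2]; g=c-.006*S[:,2]
o=ctrl.get_obs(); print(o['eef_pos'],o['q'],o['time_s']); go(g+.09*S[:,2],Rfit(),o)
im,d=ctrl.camera('wrist'); cv2.imwrite('pics/w1.png',im[:,:,::-1]); np.savez('pics/w1.npz',im=im,d=d)
P=cloud('wrist',d,o); L=(P-c)@S*1000  # offcut-local coords
t=(d>0)&(abs(L[...,2]-22.5)<5)&(abs(L[...,0])<40)&(abs(L[...,1])<80)&(im[...,0]>1.9*im[...,2].astype(int))
print('local top', t.sum(), np.percentile(L[t],[2,50,98],axis=0), rect(L[t]/1000))
E
```

```text
[ 0.50449028 -0.06118352  0.21213911] [-0.55444182 -0.29570654  2.1899426   0.4092754   0.85526458 -0.85598557] 1.35
shift mm [-0.3 -0.3  1.1] turn [ 0.3 -0.  -0.1]
local top 7169 [[-22.20149406 -41.82035522  21.95347771]
 [ -0.45718405   7.54133729  23.30445931]
 [ 19.43636866  44.27311317  24.59786397]] (array([-2.1,  0.4]), array([45.1, 90.3]), 0.0)
```

View pics/w1.png

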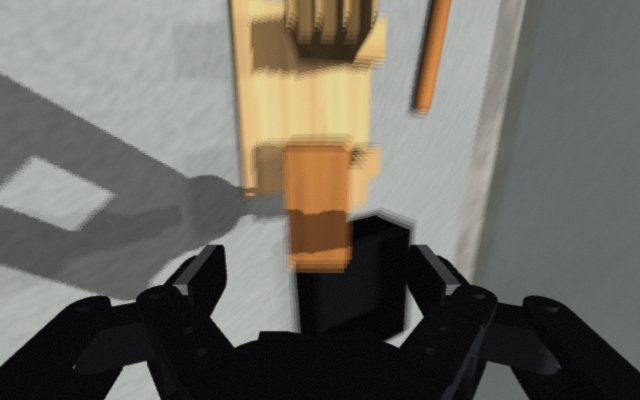

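The wrist view shows the offcut centred between the fingers, spanning px (285–350, 140–270), with its top 45×90 mm as expected. It's about 1.5 mm towards local −x, so I'll correct that, descend and grip.

Call:
step_arm --pt "0 -1.5 0 0 0 0 0" --pt "30 -1.5 0 0 0 0 0" --pt "60 -1.5 0 0 0 0 0" --pt "80 -1.5 0 0 0 0 0" --pt "90 -1.5 0 0 0 0 0" --pt "90 -1.5 0 0 0 0 0" --pt "90 -1.5 0 0 0 0 255" --pt "90 -1.5 0 0 0 0 255" --pt "90 -1.5 0 0 0 0 255" --pt "90 -1.5 0 0 0 0 255"

```text
time_s: 2.65
eef_pos: [0.5479, -0.0595, 0.1347]
eef_rot: [0.628, 0.596, 0.379, -0.326]
wrist_force: [-7.5, -0.7, 6.3]
opening: 0.518
```

Call:
step_arm --pt "0 0 0 0 0 0 255" --pt "-20 0 0 0 0 0 255" --pt "-50 0 0 0 0 0 255" --pt "-90 0 0 0 0 0 255" --pt "-90 0 0 0 0 0 255"

```text
time_s: 3.28
eef_pos: [0.5037, -0.064, 0.2149]
eef_rot: [0.63, 0.596, 0.377, -0.326]
wrist_force: [-0.1, 0.0, -1.7]
opening: 0.514
```

```bash
python3 - <<'E'
from h import *
S=Rs(5); o=ctrl.get_obs(); print(o['eef_pos'],o['q'],o['time_s'],o['opening'],o['wrist_force'])
# jig board, odd: bin placement, jaws along bin x, tool down
a=np.load('pics/top0.npz');P=cloud('top',a['d'])
p=P[140:205,335:410].reshape(-1,3);c=a['im'][140:205,335:410].reshape(-1,3)
m=(p[:,2]>.06)&(p[:,2]<.078)&(c.max(1)<60);print('rim',rect(p[m]),m.sum())
zy=np.radians(-84)
for h in(.17,.04): go([.673,-.213,h],Rdown(-84),o)
E
```

```text
[ 0.50367497 -0.06400357  0.21489466] [-0.56108724 -0.30389436  2.19117553  0.40931324  0.85802873 -0.85747277] 3.275 0.513811088333542 [-0.09172317  0.0265727  -1.66921235]
rim (array([ 673.3, -213.2]), array([148.5, 170.8]), 7.1) 381
shift mm [118.2 111.3 162.9] turn [ -0.9   0.6 -30.3]
shift mm [230.4  45.6 162.2] turn [ -0.9   0.6 -30.3]
```

Call:
step_arm --pt "10 30 50 0 0 0 255" --pt "25 65 100 0 0 -8 255" --pt "45 105 150 0 0 -16 255" --pt "66 141 163 0 0 -24 255" --pt "118 111 163 0 0 -30 255" --pt "150 93 163 0 0 -30 255" --pt "190 69 163 0 0 -30 255" --pt "225 48 163 0 0 -30 255" --pt "230 46 163 0 0 -30 255" --pt "230 46 163 0 0 -30 255"

```text
time_s: 4.53
eef_pos: [0.6719, -0.212, 0.0355]
eef_rot: [0.522, 0.477, 0.521, -0.478]
wrist_force: [-0.3, 0.6, -0.2]
opening: 0.51
```

Call:
step_arm --pt "0 0 0 0 0 0 0" --pt "0 0 0 0 0 0 0" --pt "0 0 0 0 0 0 0" --pt "-60 0 0 0 0 0 0" --pt "-120 0 0 0 0 0 0" --pt "-180 0 0 0 0 0 0" --pt "-200 0 0 0 0 0 0"

```text
time_s: 5.4
eef_pos: [0.6735, -0.2128, 0.2424]
eef_rot: [0.525, 0.478, 0.518, -0.477]
wrist_force: [0.4, 0.2, -0.2]
opening: 1.001
```

```bash
python3 - <<'E'
from h import *
o=ctrl.get_obs(); print(o['eef_pos'],o['q'],o['time_s'],o['opening'],o['wrist_force'])
# view pose: above the jig, TCP ~ 130mm up z from stile region
S=Rs(5); off=np.array([.5448,-.0587,.1395]); 
st=off-S@np.array([-.0095,0,.0225]); st=st+S[:,1]*(0.0851-st[1])/S[1,1]; print('stile est',st)
go(st+S@np.array([0,-.09,.15]),Rfit(),o)
go([.431,.3508,.16],Rdown(160.8),p0=st+S@np.array([0,-.09,.15]),R0=Rfit())
E
```

```text
[ 0.67346821 -0.2127984   0.24241161] [-4.73202474e-01  4.54311679e-01  1.23524624e+00 -9.13409098e-04
  1.44138375e+00 -5.61038510e-01] 5.4 1.001346004013832 [ 0.42325443  0.19573099 -0.18435424]
stile est [0.55177077 0.0851     0.12476443]
shift mm [ -15.1 -170.  -217.4] turn [ 0.1  0.3 29.5]
shift mm [  70.9  -66.5 -365.2] turn [111.2 -29.8 -19.3]
```

Call:
step_arm --pt "-10 -34 -44 0 0 5 0" --pt "-15 -68 -87 0 0 12 0" --pt "-15 -102 -131 0 0 18 0" --pt "-15 -136 -174 0 0 24 0" --pt "-15 -170 -217 0 0 29.5 0" --pt "-15 -170 -217 0 0 29.5 0" --pt "-15 -170 -217 0 0 29.5 0" --pt "-15 -170 -217 0 0 29.5 0"

```text
time_s: 6.4
eef_pos: [0.4844, -0.0116, 0.2512]
eef_rot: [0.627, 0.594, 0.382, -0.329]
wrist_force: [-0.1, -0.5, -0.1]
opening: 1.001
```

```bash
python3 - <<'E'
from h import *
o=ctrl.get_obs(); print(o['eef_pos'],o['q'],o['time_s'])
im,d=ctrl.camera('wrist'); cv2.imwrite('pics/w2.png',im[:,:,::-1]); np.savez('pics/w2.npz',im=im,d=d,p=o['eef_pos'],r=o['eef_rot'])
im,d=ctrl.camera('top'); cv2.imwrite('pics/t2.png',im[:,:,::-1]); np.savez('pics/t2.npz',im=im,d=d)
P=cloud('top',d); p=P[140:205,335:410].reshape(-1,3);c=im[140:205,335:410].reshape(-1,3).astype(int)
m=(c[:,0]>c[:,2]*1.9); print('offcut in bin',m.sum(),np.median(p[m],0),rect(p[m]))
E
```

```text
[ 0.48444818 -0.01159959  0.25121487] [-0.44200249 -0.42669992  2.19275079  0.31083108  0.94300343 -0.65780351] 6.4
offcut in bin 439 [ 0.67223604 -0.21078817  0.04925081] (array([ 590.2, -124.4]), array([ 85.9, 358.8]), 42.8)
```

View pics/w2.png

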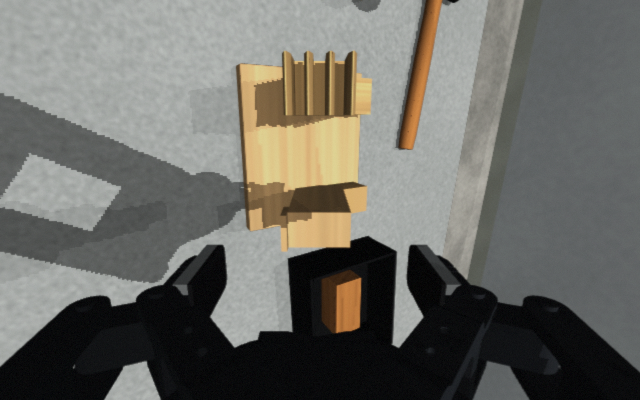

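The offcut is in the bin, with its top at z≈49 mm. The four fins are clear at px columns about 288, 309, 331 and 353, rows 52–115, and the rest top is at (318,228). Next I'll measure the stile frame.

```bash
python3 - <<'E'
from h import *
np.set_printoptions(precision=2,suppress=True)
a=np.load('pics/w2.npz');o=dict(eef_pos=a['p'],eef_rot=a['r']);P=cloud('wrist',a['d'],o)
S=Rs(5);st=np.array([.5518,.0851,.1248]);L=((P-st)@S*1000);ok=a['d']>0
x,y,z=L[...,0],L[...,1],L[...,2]
t=ok&(z>37)&(z<50)&(abs(x)<40)&(abs(y)<40)
print('tips',t.sum(),'y',np.percentile(y[t],[1,99]),'ztop',np.percentile(z[t],[50,95]))
h,e=np.histogram(x[t],np.arange(-36,37,2));print(np.c_[e[:-1],h].T.astype(int))
for c in(-25.5,-8.5,8.5,25.5):
    k=t&(abs(x-c)<7)&(z>40); q=np.polyfit(y[k],x[k],1);print(c,k.sum(),x[k].mean(),y[k].mean(),'slope deg',np.degrees(q[0]))
r=ok&(abs(z)<6)&(abs(x)<28)&(abs(y+136)<25)
A=np.c_[x[r],y[r],np.ones(r.sum())];print('rest plane dz/dx dz/dy z0 at stile',np.linalg.lstsq(A,z[r],rcond=None)[0],'mean z',z[r].mean(),'y rng',np.percentile(y[r],[1,99]))
s=ok&(abs(z)<6)&(abs(x)<22)&(abs(y)<24); print('shoulder',s.sum(),z[s].mean() if s.any() else 0)
b=ok&(P[...,2]>.012)&(P[...,2]<.026)&(abs(y+60)<140)&(abs(x)<140);print('board z',np.median(P[b][:,2]),rect(P[b]))
l=ok&(abs(z-10)<4)&(abs(x+37)<8)&(abs(y+136)<25);print('lip',l.sum(),np.percentile(x[l],[2,50,98]) if l.any() else 0)
E
```

```text
tips 1750 y [-22.26  22.76] ztop [42.05 44.88]
[[-36 -34 -32 -30 -28 -26 -24 -22 -20 -18 -16 -14 -12 -10  -8  -6  -4  -2
    0   2   4   6   8  10  12  14  16  18  20  22  24  26  28  30  32  34]
 [  0   0   0  81 169 184   2   0   0   0   0  39 168 149  75   0   0   0
    0   3 159 164 118   0   0   0   0   0  80 203 119  37   0   0   0   0]]
-25.5 313 -26.7150115966551 0.42699699033431254 slope deg -0.25515680641801897
-8.5 315 -9.992218060739212 0.7505259924500731 slope deg 0.026112641927230423
8.5 322 6.829859672837229 0.9487025539403309 slope deg -0.34338536405421893
25.5 309 23.69380947993461 1.0690547131874848 slope deg -0.0748185902058698
rest plane dz/dx dz/dy z0 at stile [ 0.   -0.01 -1.86] mean z 0.10088187938982605 y rng [-154.85 -116.57]
shoulder 1524 0.3305067632754441
board z 0.017347711764921447 (array([649.3,  27. ]), array([267.7, 199.9]), 5.1)
lip 247 [-39.23 -36.03 -33.18]
```

Call:
step_arm --pt "7 -7 -37 10.4 -2.8 -1.8 0" --pt "14 -13 -73 20.8 -5.6 -3.6 0" --pt "21 -20 -110 31.2 -8.4 -5.4 0" --pt "28 -27 -146 41.6 -11.1 -7.2 0" --pt "35 -33 -183 52 -13.9 -9 0" --pt "42 -40 -219 62.4 -16.7 -10.8 0" --pt "49 -47 -256 72.8 -19.5 -12.6 0" --pt "56 -53 -292 83.2 -22.3 -14.4 0" --pt "63 -60 -329 93.6 -25.1 -16.2 0" --pt "70 -66 -365 104 -27.9 -18 0"

```text
time_s: 7.75
eef_pos: [0.4285, 0.3528, 0.1547]
eef_rot: [0.127, 0.742, 0.043, -0.657]
wrist_force: [0.6, 0.4, 0.9]
opening: 1.001
```

```bash
python3 - <<'E'
from h import *
o=ctrl.get_obs(); print(o['eef_pos'],o['q'],o['time_s'])
go([.431,.3508,.16],Rdown(160.8),o)
E
```

```text
[0.42847258 0.35283725 0.15465728] [ 0.56773049  0.20358127  1.75473586 -0.1766636   1.13103443  1.9674481 ] 7.75
shift mm [-4.7  3.3 -2.5] turn [33.  -8.1 -5.7]
```

Call:
step_arm --pt "-2 2 -1 9 -2.2 -1.6 0" --pt "-5 3 -2.5 18 -4.4 -3.1 0" --pt "-5 3 -2.5 27 -6.6 -4.7 0" --pt "-5 3 -2.5 33 -8.1 -5.7 0" --pt "-5 3 -2.5 33 -8.1 -5.7 0" --pt "-5 3 -2.5 33 -8.1 -5.7 0"

```text
time_s: 8.5
eef_pos: [0.4309, 0.3492, 0.1612]
eef_rot: [-0.116, 0.698, -0.115, -0.697]
wrist_force: [-0.3, 0.9, 0.8]
opening: 0.997
```

```bash
python3 - <<'E'
from h import *
o=ctrl.get_obs(); print(o['eef_pos'],o['q'],o['time_s'])
im,d=ctrl.camera('wrist'); cv2.imwrite('pics/w3.png',im[:,:,::-1]); np.savez('pics/w3.npz',im=im,d=d,p=o['eef_pos'],r=o['eef_rot'])
P=cloud('wrist',d,o); t=(d>0)&(P[...,2]>.036)&(P[...,2]<.052)&(abs(P[...,0]-.431)<.13)&(abs(P[...,1]-.351)<.13)&(im[...,0]>im[...,2]*1.15)
print(t.sum(),np.median(P[t],0),rect(P[t]))
yaw=np.radians(-19.2);ry=np.array([np.cos(yaw),np.sin(yaw)]);rx=np.array([ry[1],-ry[0]])
q=P[t][:,:2]-[.431,.3508];X=q@rx*1000;Y=q@ry*1000
print('Y',np.percentile(Y,[.5,99.5]),'X',np.percentile(X,[1,99]))
for lo,hi in((-60,-30),(-30,0),(0,30)):
    k=(Y>lo)&(Y<hi)
    if k.sum()>20:print(lo,np.percentile(X[k],[2,98]))
k=Y>50;print(np.histogram(X[k],np.arange(-40,41,4)))
q=R0=q2R(o['eef_rot']);print('tool z yaw',np.degrees(np.arctan2(R0[1,2],R0[0,2])))
E
```

```text
[0.43089785 0.34919322 0.16118094] [ 4.67553070e-01  2.08119197e-01  1.72444942e+00 -9.77836741e-04
  1.20727714e+00  2.36664803e+00] 8.5
10502 [0.42549925 0.35436122 0.04315361] (array([430.3, 352.9]), array([ 58.2, 179.9]), 71.2)
Y [-90.13027168  87.5257213 ] X [-29.95872404  26.47126166]
-60 [-29.34163529  26.26539273]
-30 [-29.40370273  26.01264992]
0 [-29.65143722  25.78202415]
(array([  0,   0,   0,   0, 166, 235,  35,   0,  97, 244,  98,   0,  62,
       239, 132,   0,   0,   0,   0,   0]), array([-40, -36, -32, -28, -24, -20, -16, -12,  -8,  -4,   0,   4,   8,
        12,  16,  20,  24,  28,  32,  36,  40]))
tool z yaw 161.20971630411452
```

View pics/w3.png

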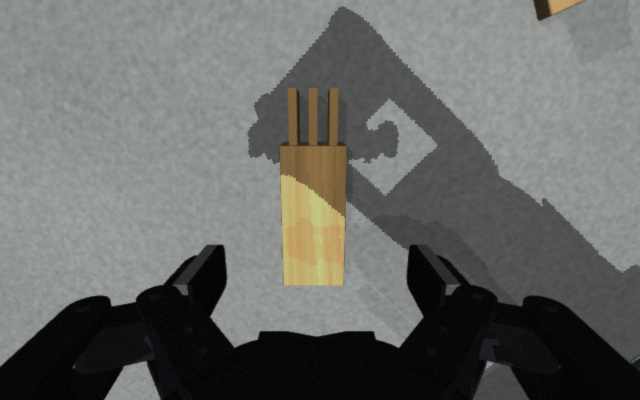

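The wrist view confirms three fins at px (293–335, 88–145) and a rail body 58.2×179.9 mm at (430.3, 352.9). I'll grip 10 mm behind centre, near the centre of mass.

```bash
python3 - <<'E'
from h import *
go([.4208,.3561,.008],Rdown(161.2))
E
```

```text
shift mm [153.3  -3.1  11.8] turn [ 0.  -0.1  0. ]
```

Call:
step_arm --pt "0 -3 12 0 0 0 0" --pt "50 -3 12 0 0 0 0" --pt "100 -3 12 0 0 0 0" --pt "140 -3 12 0 0 0 0" --pt "153 -3 12 0 0 0 0" --pt "153 -3 12 0 0 0 0" --pt "153 -3 12 0 0 0 255" --pt "153 -3 12 0 0 0 255" --pt "153 -3 12 0 0 0 255" --pt "153 -3 12 0 0 0 255"

```text
time_s: 9.8
eef_pos: [0.4222, 0.3569, 0.0111]
eef_rot: [-0.117, 0.699, -0.115, -0.696]
wrist_force: [-1.4, 0.6, 7.1]
opening: 0.669
```

Call:
step_arm --pt "0 0 0 0 0 0 255" --pt "-20 0 0 0 0 0 255" --pt "-70 0 0 0 0 0 255" --pt "-130 0 0 0 0 0 255" --pt "-190 0 0 0 0 0 255" --pt "-240 0 0 0 0 0 255" --pt "-240 0 0 0 0 0 255"

```text
time_s: 10.68
eef_pos: [0.4224, 0.3571, 0.2547]
eef_rot: [-0.119, 0.701, -0.113, -0.694]
wrist_force: [-0.8, -1.1, -3.1]
opening: 0.668
```

```bash
python3 - <<'E'
from h import *
o=ctrl.get_obs(); print(o['eef_pos'],o['q'],o['time_s'],o['opening'],o['wrist_force'])
S=Rs(4.85);st=np.array([.5518,.0851,.1248])+Rs(5)@np.array([-.00155,.0005,0]);print(st)
# expected grip: TCP at rail coordinates (0,-10, 8-22=-14)
g=st+S@np.array([0,-.082,.008])
go(g+S[:,2]*.10,Rfit(4.85),o)
E
```

```text
[0.42237001 0.35713866 0.25472363] [ 4.87540693e-01  1.03129891e-01  1.64654099e+00 -4.26701927e-04
  1.37852578e+00  2.38802317e+00] 10.675 0.6678961058172846 [-0.78077697 -1.1194906  -3.12383783]
[0.55041919 0.0854811  0.124025  ]
shift mm [  36.   312.7 -192.3] turn [-110.9   28.8   19.2]
```

Call:
step_arm --pt "2 20 -12 -7 1.8 1.2 255" --pt "4 42 -26 -14 3.6 2.4 255" --pt "7 66 -40 -22 5.7 3.8 255" --pt "10 90 -55 -30 7.8 5.2 255" --pt "13 114 -70 -38 9.9 6.6 255" --pt "16 138 -85 -46 11.9 8 255" --pt "18 162 -100 -54 14 9.3 255" --pt "21 186 -115 -62 16.1 10.7 255" --pt "24 210 -130 -70 18.2 12.1 255" --pt "27 234 -144 -78 20.3 13.5 255"

```text
time_s: 11.92
eef_pos: [0.4792, 0.0871, 0.2197]
eef_rot: [0.443, 0.7, 0.255, -0.498]
wrist_force: [-0.3, -0.3, -4.1]
opening: 0.669
```

```bash
python3 - <<'E'
from h import *
o=ctrl.get_obs(); print(o['eef_pos'],o['q'],o['time_s'],o['opening'],o['wrist_force'])
S=Rs(4.85);st=np.array([.5504,.0855,.124])
g=st+S@np.array([0,-.082,.008])
go(g+S[:,2]*.10,Rfit(4.85),o)
E
```

```text
[0.47915016 0.08713671 0.21965695] [-0.01026819 -0.26057181  2.10762597 -0.10230161  0.91180854  0.55197197] 11.925 0.6692703496735113 [-0.25911336 -0.25047237 -4.05287717]
shift mm [18.5 60.6 65.7] turn [-32.5   8.9   6.3]
```

Call:
step_arm --pt "3 12 13 -6.5 1.8 1.3 255" --pt "7 24 26 -13 3.6 2.5 255" --pt "11 36 39 -19.5 5.3 3.8 255" --pt "15 48 53 -26 7.1 5 255" --pt "18.5 60.6 65.7 -32.5 8.9 6.3 255" --pt "18.5 60.6 65.7 -32.5 8.9 6.3 255" --pt "18.5 60.6 65.7 -32.5 8.9 6.3 255" --pt "18.5 60.6 65.7 -32.5 8.9 6.3 255"

```text
time_s: 12.92
eef_pos: [0.5041, 0.0007, 0.2192]
eef_rot: [0.626, 0.599, 0.377, -0.328]
wrist_force: [0.4, -0.1, -2.3]
opening: 0.671
```

```bash
cat > look.py <<'E'
from h import *
import sys
np.set_printoptions(precision=2,suppress=True)
o=ctrl.get_obs(); print(o['eef_pos'],o['q'],o['time_s'],o['opening'],o['wrist_force'])
S=Rs(4.85);st=np.array([.5504,.0855,.124]); hgt=float(sys.argv[1])
g=st+S@np.array([0,-.082,.008]); go(g+S[:,2]*hgt,Rfit(4.85),o)
im,d=ctrl.camera('wrist'); n=sys.argv[2]; cv2.imwrite(f'pics/{n}.png',im[:,:,::-1]); np.savez(f'pics/{n}.npz',im=im,d=d,p=o['eef_pos'],r=o['eef_rot'])
P=cloud('wrist',d,o); L=(P-st)@S*1000; x,y,z=np.moveaxis(L,-1,0); ok=d>0
zt=hgt*1000+44
t=ok&(abs(z-zt)<8)&(abs(x)<45)&(y>-175)&(y<60); print('rail top n',t.sum(),'z med',np.median(z[t]),'y max',np.percentile(y[t],99.5))
A=np.c_[x[t],y[t],np.ones(t.sum())]; print('dz/dx dz/dy c',np.linalg.lstsq(A,z[t],rcond=None)[0])
k=t&(y>-22)
for c in(-17,0,17):
    f=k&(abs(x-c)<8); q=np.polyfit(y[f],x[f],1); print('fin',c,f.sum(),'x mid',(np.percentile(x[f],3)+np.percentile(x[f],97))/2,x[f].mean(),'slope deg',np.degrees(q[0]),'z',np.median(z[f]))
b=t&(y<-35)
print('body x',np.percentile(x[b],[1,99]))
cols=[y[t&(abs(x-c)<2)] for c in(-8.5,8.5)]; print('shoulder y in gaps',[np.percentile(q,99) for q in cols])
u=ok&(abs(z-44)<4)&(abs(x)<40)&(abs(y)<30)
for c in(-25.5,-8.5,8.5,25.5):
    f=u&(abs(x-c)<6)
    if f.sum()>20: print('stile fin',c,f.sum(),x[f].mean(),np.percentile(y[f],[1,99]),np.percentile(z[f],90))
E
python3 look.py .1 w4
```

```text
[0.5  0.   0.22] [-0.39 -0.33  2.2   0.32  0.82 -0.63] 12.925 0.6706277567113925 [ 0.4  -0.09 -2.28]
shift mm [ 1.1 -1.4  1.4] turn [-0.3  0.  -0.1]
rail top n 37583 z med 141.38982812104388 y max 19.061996407868982
dz/dx dz/dy c [  0.01  -0.01 140.94]
fin -17 2941 x mid -15.823170353239538 -15.702346838318775 slope deg 0.2761718558450185 z 140.93051010538753
fin 0 2728 x mid 1.06506087156676 1.0428755169491277 slope deg 0.07198459072066078 z 141.11875998782938
fin 17 2944 x mid 17.913753909062606 17.774097681894606 slope deg 0.3128329470964838 z 141.1267069069631
body x [-31.41  32.88]
shoulder y in gaps [np.float64(-26.297326783915356), np.float64(-26.35171476045787)]
stile fin -8.5 435 -8.308351086109125 [-22.84  22.  ] 44.77176892956656
stile fin 8.5 266 9.151305848009146 [-22.82  21.92] 44.8436425931923
```

View pics/w4.png

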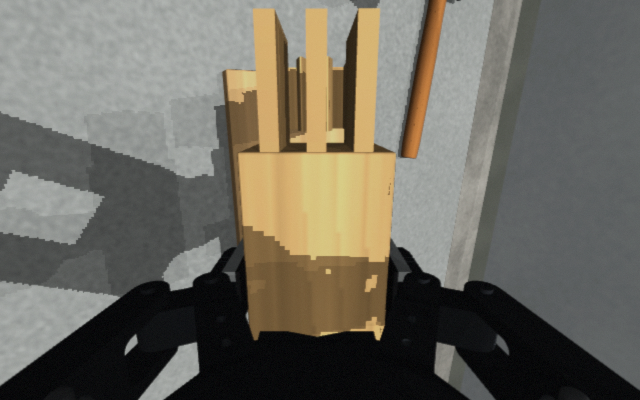

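The rail's fins at px (265/317/368, 10–150) straddle the stile fins below. Measured in the stile frame, the rail is at x +1.0 mm and comb y −3.5, with its underside 97 mm up and tilt about 0.01 rad. I'll correct it and descend in stages.

Call:
step_arm --pt "0 -1 1.4 -0.3 0 0 255" --pt "10 -1 1.4 -0.3 0 0 255" --pt "20 -1 1.4 -0.3 0 0 255" --pt "30 -1 1.4 -0.3 0 0 255" --pt "38 -1 1.4 -0.3 0 0 255" --pt "45 -1 1.4 -0.3 0 0 255" --pt "45 -1 1.4 -0.3 0 0 255" --pt "45 -1 1.4 -0.3 0 0 255"

```text
time_s: 13.98
eef_pos: [0.5264, 0.0001, 0.1804]
eef_rot: [0.628, 0.597, 0.378, -0.327]
wrist_force: [-0.6, 0.0, -3.9]
opening: 0.671
```

```bash
python3 look.py .053 w5
```

```text
[0.53 0.   0.18] [-0.36 -0.2   2.19  0.34  0.7  -0.66] 13.975 0.6711275611980626 [-0.62  0.02 -3.95]
shift mm [ 3.4 -1.2 -1. ] turn [ 0.   0.1 -0.2]
rail top n 37471 z med 96.67523306518656 y max 16.7163400138092
dz/dx dz/dy c [ 0.01 -0.01 96.09]
fin -17 2882 x mid -16.523613324908684 -16.3096900972112 slope deg -0.09573142155490114 z 96.14471842865487
fin 0 2606 x mid 0.32734802326259427 0.33564005372447864 slope deg -0.2958271943295828 z 96.3403722783911
fin 17 2882 x mid 17.19830492897609 16.98256438340011 slope deg -0.05982233006293124 z 96.40480503512887
body x [-31.91  32.82]
shoulder y in gaps [np.float64(-28.65575957283344), np.float64(-28.649839948496066)]
stile fin -8.5 720 -8.349801049091951 [-22.8   22.24] 44.71639415022774
stile fin 8.5 721 8.325018208156417 [-22.76  22.21] 44.70694907734037
```

Call:
step_arm --pt "4 -0.3 -0.7 0 0 0 255" --pt "9 -0.3 -0.7 0 0 0 255" --pt "14 -0.3 -0.7 0 0 0 255" --pt "19 -0.3 -0.7 0 0 0 255" --pt "24 -0.3 -0.7 0 0 0 255" --pt "28 -0.3 -0.7 0 0 0 255" --pt "28 -0.3 -0.7 0 0 0 255"

```text
time_s: 14.9
eef_pos: [0.5399, 0.0021, 0.1554]
eef_rot: [0.627, 0.597, 0.378, -0.327]
wrist_force: [-0.3, 0.0, -2.6]
opening: 0.672
```

```bash
python3 look.py .0245 w6
```

```text
[0.54 0.   0.16] [-0.34 -0.12  2.18  0.36  0.63 -0.67] 14.9 0.6718554870421457 [-0.28  0.03 -2.6 ]
shift mm [ 3.5 -0.5 -0.3] turn [ 0.   0.1 -0.1]
rail top n 37495 z med 68.23980331172072 y max 17.466049759946674
dz/dx dz/dy c [ 0.01 -0.01 67.69]
fin -17 2935 x mid -17.18455980739642 -16.94778031135628 slope deg -0.08719981471865332 z 67.77311156777354
fin 0 2643 x mid -0.3123412542530988 -0.3124965725573361 slope deg -0.2542260161179406 z 67.96348526429034
fin 17 2943 x mid 16.54103714122509 16.32171312424411 slope deg -0.010020056603349328 z 67.98878815304845
body x [-32.63  32.29]
shoulder y in gaps [np.float64(-27.89129996275553), np.float64(-27.88934881723047)]
stile fin -25.5 438 -26.026044486567386 [-27.94  22.11] 44.984452023982236
stile fin -8.5 1321 -9.306602958049199 [-27.94  22.2 ] 45.22197194047129
stile fin 8.5 1313 9.138621150868747 [-27.94  22.31] 45.145732844632924
stile fin 25.5 535 25.67968485588694 [-27.88  22.4 ] 45.06959139186133
```

Call:
step_arm --pt "5 0.2 0 0 0 0 255" --pt "10 0.2 0 0 0 0 255" --pt "15 0.2 0 0 0 0 255" --pt "18 0.2 0 0 0 0 255" --pt "20 0.2 0 0 0 0 255" --pt "21 0.2 0 0 0 0 255" --pt "22 0.2 0 0 0 0 255" --pt "22 0.2 0 0 0 0 255"

```text
time_s: 15.95
eef_pos: [0.5512, 0.0029, 0.137]
eef_rot: [0.628, 0.597, 0.378, -0.327]
wrist_force: [0.1, -1.0, -2.1]
opening: 0.672
```

Call:
step_arm --pt "0.5 0 0 0 0 0 255" --pt "1 0 0 0 0 0 255" --pt "1 0 0 0 0 0 255"

```text
time_s: 16.32
eef_pos: [0.5517, 0.0029, 0.136]
eef_rot: [0.628, 0.597, 0.378, -0.327]
wrist_force: [-0.4, -0.3, -2.8]
opening: 0.672
```

```bash
python3 look.py .001 w7 | head -7
```

```text
[0.55 0.   0.14] [-0.33 -0.05  2.17  0.38  0.57 -0.69] 16.325 0.6724007296500216 [-0.38 -0.26 -2.76]
shift mm [ 4.3 -1.1 -0.4] turn [ 0.   0.1 -0.2]
rail top n 45825 z med 45.35532599501031 y max 20.549394844608027
dz/dx dz/dy c [ 0.01 -0.03 43.63]
fin -17 4985 x mid -17.068372776430415 -17.649104542993353 slope deg -0.6399702339500177 z 44.349508379824044
fin 0 4691 x mid -0.01902825405891395 0.19736494288159262 slope deg -0.04741397732954825 z 44.55901064784196
fin 17 5005 x mid 17.081475311117334 18.05353022495736 slope deg 0.8430276677780646 z 44.508300424517834
```

Call:
step_arm --pt "0.5 0 0 0 0 0 255" --pt "1 0 0 0 0 0 255" --pt "1 0 0 0 0 0 255"

```text
time_s: 16.75
eef_pos: [0.5522, 0.0029, 0.1353]
eef_rot: [0.628, 0.597, 0.378, -0.327]
wrist_force: [-1.0, -1.5, -2.3]
opening: 0.669
```

Call:
step_arm --pt "0.5 0 0 0 0 0 255" --pt "0.5 0 0 0 0 0 255"

```text
time_s: 17.0
eef_pos: [0.5525, 0.0028, 0.135]
eef_rot: [0.628, 0.597, 0.378, -0.327]
wrist_force: [-3.3, -2.7, 2.8]
opening: 0.665
```

Contact is felt: force along z went from −2.8 to +2.8 N. I'll release and back straight off.

Call:
step_arm --pt "0.3 0 0 0 0 0 255" --pt "0.3 0 0 0 0 0 0" --pt "0.3 0 0 0 0 0 0" --pt "0.3 0 0 0 0 0 0" --pt "0.3 0 0 0 0 0 0" --pt "-15 0 0 0 0 0 0" --pt "-50 0 0 0 0 0 0" --pt "-100 0 0 0 0 0 0" --pt "-140 0 0 0 0 0 0" --pt "-140 0 0 0 0 0 0"

```text
time_s: 18.25
eef_pos: [0.4833, -0.0036, 0.2598]
eef_rot: [0.63, 0.597, 0.375, -0.325]
wrist_force: [-0.1, -1.3, -0.3]
opening: 0.997
```

Call:
step_arm --pt "0 0 0 0 0 0 0" --pt "0 0 0 0 0 0 0"

```text
time_s: 18.5
eef_pos: [0.4819, -0.0024, 0.2541]
eef_rot: [0.627, 0.597, 0.379, -0.327]
wrist_force: [-0.5, -0.1, 0.2]
opening: 0.999
```

```bash
python3 - <<'E'
from h import *
np.set_printoptions(precision=3,suppress=True)
o=ctrl.get_obs(); print(o['eef_pos'],o['time_s'],o['opening'],o['wrist_force'])
im,d=ctrl.camera('wrist'); cv2.imwrite('pics/w8.png',im[:,:,::-1])
S=Rs(4.85);st=np.array([.5504,.0855,.124]);P=cloud('wrist',d,o);L=(P-st)@S*1000;x,y,z=np.moveaxis(L,-1,0);ok=d>0
b=ok&(abs(z-44)<9)&(abs(x)<28)&(y>-165)&(y<-35)
print('body top n',b.sum(),'z',np.median(z[b]),np.linalg.lstsq(np.c_[x[b],y[b],np.ones(b.sum())],z[b],rcond=None)[0])
B=ok&(abs(z-44)<6)&(y>-110)&(y<-35)&(abs(x)<40);print('body x',np.percentile(x[B],[1,99]))
for a0,a1 in((-160,-120),(-110,-80),(-60,-35)):
    B=ok&(abs(z-44)<5)&(y>a0)&(y<a1)&(abs(x)<40);print(a0,'z',np.median(z[B]),'x',np.percentile(x[B],[1,50,99]))
for c in(-17,0,17,-25.5,-8.5,8.5,25.5):
    f=ok&(abs(x-c)<4.5)&(abs(z-44)<5)&(y>-20)&(y<15);print('fin',c,f.sum(),np.median(x[f]),np.median(z[f]))
e=[np.percentile(y[ok&(abs(x-c)<2)&(abs(z-44)<6)&(y<-24)],99) for c in(-25,25,-20,20)];print('shoulder y',e)
for n in('top','side'):
    im,d=ctrl.camera(n);np.savez(f'pics/{n}9.npz',im=im,d=d);cv2.imwrite(f'pics/{n}9.png',im[:,:,::-1])
E
```

```text
[ 0.482 -0.002  0.254] 18.5 0.9994139767645237 [-0.465 -0.074  0.24 ]
body top n 8924 z 44.165555966182126 [-0.001  0.001 44.309]
body x [-29.937  26.764]
-160 z 44.08390335035455 x [-30.231  -2.325  26.338]
-110 z 44.16809338941666 x [-30.01   -1.426  26.546]
-60 z 44.24145081618313 x [-29.937  -1.378  26.823]
fin -17 431 -17.946030664184363 44.3099379694003
fin 0 410 -1.3326790541190858 44.29619786589183
fin 17 410 15.79890356296211 44.35545194240129
fin -25.5 302 -24.550530269165307 43.30316377681257
fin -8.5 299 -7.715819240249795 43.568927400107754
fin 8.5 336 8.896909666912059 43.06135561700361
fin 25.5 260 24.96912406952775 42.88027999524537
shoulder y [np.float64(-28.88817651842145), np.float64(-28.909593613170976), np.float64(-24.970081472423054), np.float64(-28.44293575893566)]
```

View pics/w8.png

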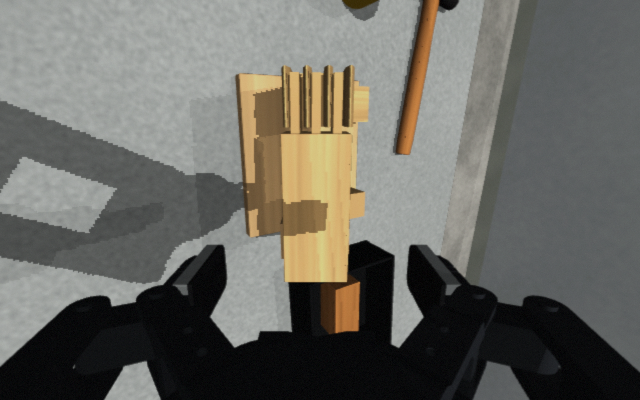

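View pics/side9.png

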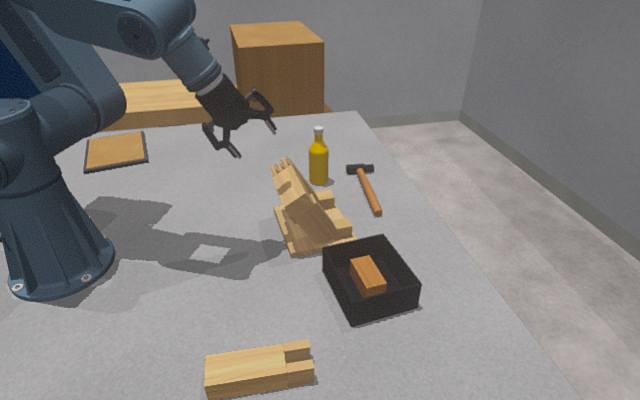

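```bash
python3 -c "
from bench import ctrl
print(ctrl.hand_in())"
```

```text
the job is handed in; nothing more can be done
None
```

The job is done and handed in at about 18.7 s of robot time. The hand-in reports no verdict, so the result below rests on my own last measurements.

**What I did**
- I put the offcut in the bin.
- I picked up the three-fin rail 10 mm behind its centre and eased it down between the stile's fins in small steps. The wrist forces I read during insertion were below about 6 N.
- I let go when I felt it touch the shoulder, and backed the gripper straight off.

**Last checks (wrist camera, stile frame)**

| Check | Measured | Required |
|---|---|---|
| Rail top above the shoulder | 44.2 mm, flat to about 0.001 rad | 44 mm when fully home |
| Rail across the fins | about −1.4 mm | within 4 mm |
| Gap behind the fins | about 5–6 mm | about 5 mm |
| In line along the rail | within about 0.01 rad | within 0.1 rad |

- **Rail position:** the −1.4 mm across the fins means it rests on the downhill side of its 1.5 mm play.
- **Offcut:** it lies flat in the bin, with its top at about z = 49 mm.
- **Bystanders:** the odd rail, glue bottle and mallet look unmoved in the final side picture. I judged that by eye and did not measure it.
- **Disagreements:** none of the final checks failed. Single depth readings vary by a few millimetres at the rail's step: one of four read a gap of about 2 mm, which I took as noise from a neighbouring stile fin.

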